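Unclip the vented cover of the amber soap mould

ROBOT

A 7-joint arm with a two-finger parallel gripper is mounted at the origin on the work surface. World frame = base frame: x ahead of the robot, y to its left, z up, the work surface at z = 0. Lengths are in m, angles in rad, forces in N, time in s.
With the tool pointing down it reaches from about 0.4 to 0.85 m from the base axis. Payload 10.4 kg.
Tool frame: the origin (TCP) lies at the very end of the fingers, on their centre line; the grasp point (between the pads) lies 19 mm behind it; x points along the fingers, y is the direction in which the jaws open and shut, and the axes are right-handed (so a half turn about x gives the same grasp; the last joint's range is limited). The gripper opens to 87 mm and grips with 3 to 60 N. Pads are 19 mm wide; open, the fingers measure 117 mm over their backs; the gripper's body (75 mm by 190 mm) begins 51 mm behind the grasp point.
Start: joints at [-1.242, 0.332, -0.065, 1.46, 0.022, 1.35, -0.088], TCP at [0.215, 0.587, 0.223] pointing down, gripper open.
Joint ranges: [-2.6, 2.6], [-0.5, 2.12], [-1.47, 1.34], [0.16, 2.42], [-1.27, 4.41], [0.06, 2.06], [-2.6, 2.6]. Speed limits (rad/s): [2.22, 2.22, 2.79, 2.79, 3.14, 3.14, 3.14].

INTERFACE

Orientations are given as a rotation vector (axis times angle).
In Python, from plant import * gives the robot as it stands. The module is installed in compiled form; this text tells all that it offers.
- The arm moves only by the shell command python3 -m jog 'ROWS'. ROWS is JSON, a list of rows, each a list of 7 numbers: the shift along the tool's x, y, z in cm, then the turn, a rotation vector about the tool's x, y, z in degrees, then the finger opening in cm, from 0 to 8.7. A call has exactly 5 rows; each row is the pose to reach, as a shift and turn from the pose measured when the call began, along the tool's axes at that moment; what a row does not reach only later rows make up. A row lasts 1/12 s, in which the tool goes at most 41.7 mm and 7.16 degrees, less where a joint would pass 70% of its speed; a pose out of reach is approached as far as the arm can. A call with a gripper value outside its range is refused whole. The fingers move at their own pace and stop on an object; the grip force is fixed at half the most. Time passes only in rows, so rows that repeat a pose let the fingers close, or fill a call up. It gives the time, the measured TCP pose, the force and the opening at its end, in the units of the state.
- get_state(): the state, without advancing time (a new reading comes with each control period).
- grab_frame(name): name is "side" or "top" or "wrist"; returns a dict with "img" (420x560x3 uint8, blue, green, red), "K" (3x3 intrinsics, pixels), "k1" (the pictures are not rectified: a ray, as slopes to the right and down, at radius r is drawn at 1 + k1 r^2 times it, then the intrinsics apply), "cam_to_world" (4x4, takes a point from camera to world coordinates). Camera axes: x right, y up, looking along -z (the intrinsics and any distortion apply to the point x, -y, -z); pixel columns grow to the right and rows downward; lengths in m; the calibration is good to about 2 mm. A picture is of the moment at which its call begins. There is no depth.
- sign_off(): hands the job in, once; it reports no verdict.
The state is a dict: "clock": time; "joint_pos": joint angles; "joint_velocities": joint speeds; "effort": joint torques, N m; "tcp_pos": TCP position; "tool_rot": TCP orientation; "force": force on the tool from outside, world axes, zero at the start; "torque": the same for the moment, N m; "finger_gap": finger opening in m.
Only numpy, scipy, OpenCV 4.12 (cv2) and the standard library are available. Lean on these libraries where they do the work, as an engineer would, in place of code of your own. Each camera call takes 0.05 s, during which the arm holds its last target.

TASK

Pinch in the two red snap tabs on the cover of the mould that holds the amber soap, lift that cover off, and lay it right way up and flat on the middle of the pale wooden board so that the soap can cure in the air. Lower the cover onto the board rather than dropping it, let go of it, and leave the cover on the mould of cream-white soap alone.

Things in the scene. Friction and masses are not known exactly. Their poses are not given: they have to be found in the camera images.
- cover_amber: Dark-teal vented cover, about 0.13 kg, snapped into a fixed white mould (168x94x70 mm high) of AMBER soap. Plate 150 (x) x 77 (y) x 5 mm; origin: centre of its flat underside, z up; the mould's rim is 14 mm above it. Two upright red snap tabs, 26 mm long in x, stand on it up to z=48 mm, outer faces at y=+25 and y=-25 mm. Pinch them together along y at z=22..46, fingertips above the rim.
- tab_left_amber (a joint): Red snap tab on the +y side of that cover: 0 at rest, 0.008 m fully pressed in towards the other tab, its mirror twin (50 mm over both at rest, 34 mm with both fully in). Barbs under the mould's lips hold the cover down until both are in by 4 to 6 mm; then it lifts straight up and is clear of the mould 25 mm higher. Sprung: 3 N at first, 8 N fully in; they spring back when let go.
- board: Fixed pale wooden board, 240 mm (x) by 180 mm (y) by 15 mm thick, flat on the table; origin: centre of its underside, so its top is 15 mm above the origin. The cover goes on its middle, any way round.
- cover_white: The same cover (same size, axes and red tabs) on a second, equal mould that holds a block of CREAM-WHITE soap. Leave it in place.
Not all that is in view belongs to the job. What is shaped like the cover_amber but green or pink is not meant.

How it is judged:
By the outcome, as a careful person would: the job done as asked, in the order asked, and still so for the second after the job is handed in, with the robot touching nothing.
It also fails if it takes over 37 s, if anything falls off the work surface, if the arm or the gripper's body presses on something with over 40 N, if the wrist force passes 120 N, or if a joint passes its speed limit or range.

## Working session

There is one attempt and no reset: what is moved stays moved. The work goes in short steps, Python scripts to look and compute and a shell command to move; the robot and the scene stay as the last step left them, time stands still between calls to the robot, and variables do not carry over. Pictures are saved under pics/ and viewed, and the job is handed in when it is done.

```bash
mkdir -p pics
cat > h.py <<'E'
from plant import *
import numpy as np, cv2
from scipy.spatial.transform import Rotation as R
def ray(f,u,v):
    K=f["K"];k1=f["k1"]
    d=np.array([(u-K[0][2])/K[0][0],(v-K[1][2])/K[1][1]]);s=d.copy()
    for _ in range(30): s=d/(1+k1*(s@s))
    T=np.array(f["cam_to_world"]);w=T[:3,:3]@np.array([s[0],-s[1],-1.0])
    return T[:3,3],w
def onz(f,u,v,z):
    o,w=ray(f,u,v);return o+w*(z-o[2])/w[2]
E
python3 - <<'E'
from h import *
for n in ["side","top","wrist"]:
    f=grab_frame(n);cv2.imwrite(f"pics/a_{n}.png",f["img"]);print(n,np.round(f["cam_to_world"],3).tolist(),f["k1"])
print(get_state())
E
```

```text
side [[0.91, 0.319, -0.265, 0.151], [-0.415, 0.68, -0.604, -0.578], [-0.013, 0.66, 0.751, 0.76], [0.0, 0.0, 0.0, 1.0]] -0.10173871160784453
top [[-0.098, 0.975, -0.199, 0.208], [-0.995, -0.095, 0.02, -0.009], [0.001, 0.2, 0.98, 1.053], [0.0, 0.0, 0.0, 1.0]] 0.027232934277410293
wrist [[0.345, -0.895, -0.283, 0.138], [0.939, 0.328, 0.106, 0.615], [-0.002, -0.302, 0.953, 0.384], [0.0, 0.0, 0.0, 1.0]] -0.0930121710215931
{'clock': 0.15, 'joint_pos': array([-1.2416411 ,  0.33271508, -0.06471958,  1.46073586,  0.02159233,
        1.34989962, -0.08848755]), 'joint_velocities': array([-1.30210459e-05, -1.17946070e-03, -1.07613455e-03, -4.41780631e-03,
        6.73233756e-04, -1.79045534e-04, -5.62774610e-04]), 'effort': array([ 1.08932480e-03, -6.23634839e+01,  2.48848874e-02, -3.90138638e+01,
       -6.14726823e-02,  3.72654456e-02,  7.53257927e-05]), 'tcp_pos': array([0.21522831, 0.58646453, 0.22194999]), 'tool_rot': array([ 0.27515067,  1.55327611, -0.27680959]), 'force': array([-0.44760002, -0.34904003,  0.35847847]), 'torque': array([-0.01127134,  0.01356445,  0.05777783]), 'finger_gap': 0.0873827685754168}
```

View pics/a_side.png

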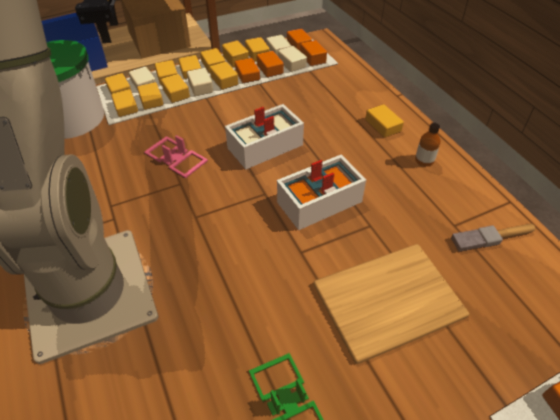

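View pics/a_top.png

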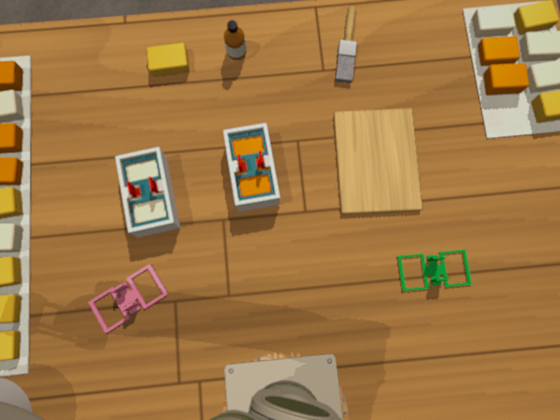

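View pics/a_wrist.png

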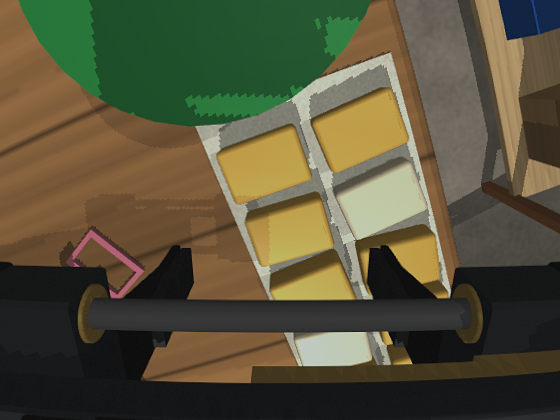

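Candidates for the cover, in the top view: teal/red on amber soap (252,165), teal/red on cream soap (147,190), pink lookalike (128,297) and green lookalike (434,270). I choose (252,165), which is (320,185) in the side view. Next I check it in a close crop and measure.

Run:
```python
from h import *
ft=grab_frame("top");fs=grab_frame("side")
a=cv2.resize(ft["img"][115:220,205:295],None,fx=5,fy=5,interpolation=cv2.INTER_CUBIC)
b=cv2.resize(fs["img"][145:235,265:375],None,fx=5,fy=5,interpolation=cv2.INTER_CUBIC)[:525]
b=cv2.copyMakeBorder(b,0,max(0,525-b.shape[0]),0,0,cv2.BORDER_CONSTANT)
cv2.imwrite("pics/crop.png",cv2.resize(np.hstack([a,b]),None,fx=.8,fy=.8))
def quad(f,m,z,name):
    cs,_=cv2.findContours(m,cv2.RETR_EXTERNAL,cv2.CHAIN_APPROX_NONE)
    c=max(cs,key=cv2.contourArea)
    r=cv2.minAreaRect(np.array([onz(f,*p[0],z)[:2]*1000 for p in c],np.float32))
    print(name,cv2.contourArea(c),"c,size,ang",np.round(r[0],1),np.round(r[1],1),round(r[2],1));return c
def sub(m,x0,y0,x1,y1):
    o=np.zeros_like(m);o[y0:y1,x0:x1]=m[y0:y1,x0:x1];return o
h=cv2.cvtColor(ft["img"],cv2.COLOR_BGR2HSV)
wood=cv2.inRange(h,(14,90,140),(25,170,255))
quad(ft,cv2.morphologyEx(sub(wood,325,100,430,222),cv2.MORPH_OPEN,np.ones((5,5))),.015,"board top")
white=cv2.inRange(h,(0,0,120),(180,70,255))
c=quad(ft,sub(white,215,115,290,220),.07,"mould top")
red=lambda hh:cv2.inRange(hh,(0,170,90),(6,255,255))|cv2.inRange(hh,(174,150,90),(180,255,255))
for f,box,n in((ft,(215,115,290,220),"top"),(fs,(300,150,345,205),"side")):
    hh=cv2.cvtColor(f["img"],cv2.COLOR_BGR2HSV)
    m=sub(red(hh),*box)
    N,_,st,ce=cv2.connectedComponentsWithStats(m)
    for i in range(1,N):
        if st[i,4]>8: print(n,st[i],ce[i].round(1),onz(f,*ce[i],.085).round(4))
hs=cv2.cvtColor(fs["img"],cv2.COLOR_BGR2HSV)
wood=cv2.inRange(hs,(14,90,140),(25,190,255))
quad(fs,cv2.morphologyEx(sub(wood,305,235,475,365),cv2.MORPH_OPEN,np.ones((7,7))),.015,"board side")
```

```text
board top 10644.5 c,size,ang [ 523.5 -263.4] [240.2 283.9] 84.2
mould top 3406.5 c,size,ang [524.4  22.4] [171.4  97.1] 4.5
top [256 152   8  16  65] [260.2 161. ] [0.5222 0.0017 0.085 ]
top [238 155   9  16  72] [241.2 164.2] [0.5191 0.0419 0.085 ]
side [310 160  12  21 176] [316.  170.5] [0.5195 0.0358 0.085 ]
side [321 173  13  20 137] [327.1 181.2] [ 0.5254 -0.0028  0.085 ]
board side 13258.0 c,size,ang [ 550.2 -231.8] [248.7 288.3] 86.2
```

View pics/crop.png

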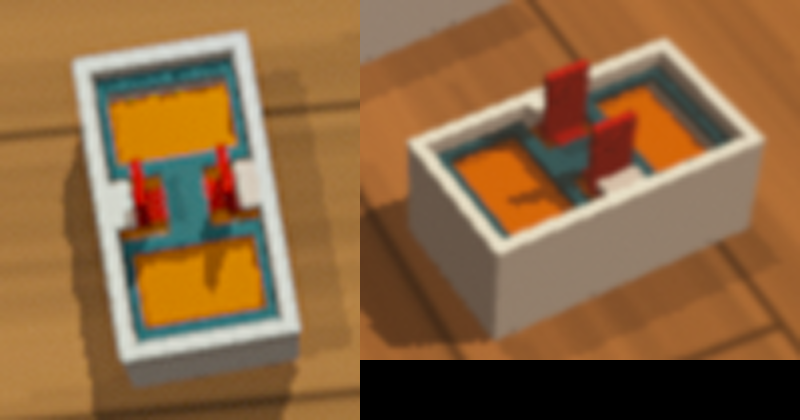

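The crop shows the teal cover with two red tabs over amber soap (left panel tabs at about (150,195) and (220,190)), with a white mould around it, so the choice is right. The board mask leaked onto the table, so I use corners instead.

Run:
```python
from h import *
ft=grab_frame("top");fs=grab_frame("side")
def rep(f,P,z,n):
    Q=np.array([onz(f,u,v,z)[:2] for u,v in P]);c=Q.mean(0)
    e=np.roll(Q,-1,0)-Q
    print(n,c.round(4),"len",np.linalg.norm(e,axis=1).round(3),"ang",np.degrees(np.arctan2(e[:,1],e[:,0])).round(1))
rep(ft,[(223,129.7),(266.5,123),(279.7,197.2),(235.7,205.2)],.07,"mould T")
rep(fs,[(277.2,180.2),(341,154.7),(366,179.7),(299.2,207.7)],.07,"mould S")
for f,box,n in((ft,(325,100,430,222),"top"),(fs,(305,235,475,365),"side")):
    x0,y0,x1,y1=box
    im=f["img"][y0:y1,x0:x1]
    cv2.imwrite(f"pics/b_{n}.png",cv2.resize(im,None,fx=4,fy=4,interpolation=cv2.INTER_CUBIC))
```

```text
mould T [0.5241 0.0214] len [0.095 0.167 0.094 0.169] ang [ -86.3 -175.8   95.     4.7]
mould S [0.5249 0.0188] len [0.166 0.093 0.167 0.091] ang [   4.5  -84.9 -176.1   94.5]
```

View pics/b_top.png

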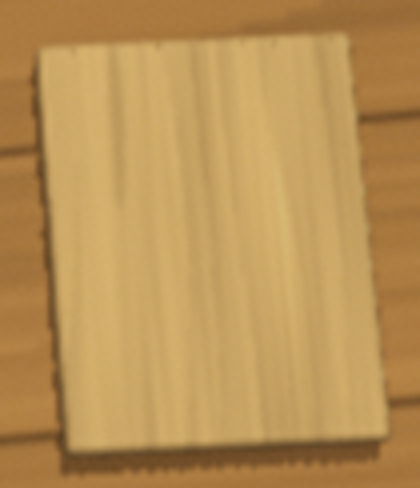

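View pics/b_side.png

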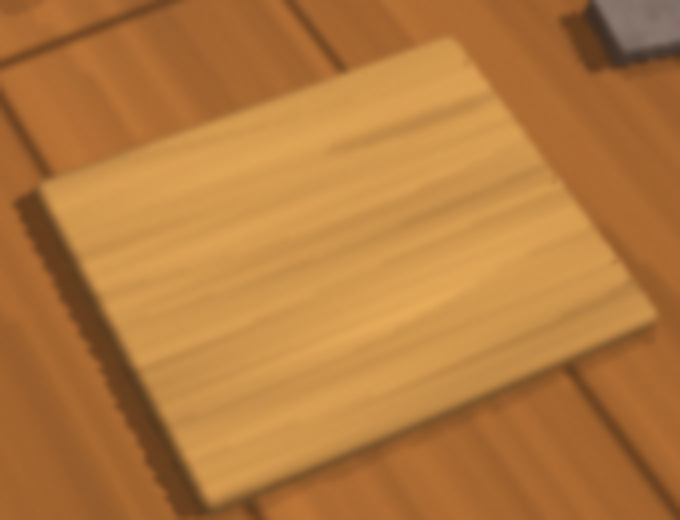

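```bash
cat >> h.py <<'E'
def goal(x,y,z,ang,s=None):
    # tool x down; tool y along horizontal direction ang (deg), nearest half-turn
    s=s or get_state();Rc=R.from_rotvec(s["tool_rot"])
    best=None
    for a in (ang,ang+180):
        yv=np.array([np.cos(np.radians(a)),np.sin(np.radians(a)),0]);xv=np.array([0,0,-1.])
        Rg=R.from_matrix(np.c_[xv,yv,np.cross(xv,yv)])
        rv=(Rc.inv()*Rg).as_rotvec(degrees=True)
        d=Rc.inv().apply(np.array([x,y,z])-s["tcp_pos"])*100
        if best is None or np.linalg.norm(rv)<np.linalg.norm(best[1]): best=(d,rv,a)
    print("t",round(s["clock"],2),"tcp",s["tcp_pos"].round(4),"gap",round(s["finger_gap"],4),"F",s["force"].round(1),"j7",s["joint_pos"].round(2))
    print("shift cm",best[0].round(2),"turn deg",best[1].round(2),"a",best[2])
E
python3 - <<'E'
from h import *
ft=grab_frame("top");fs=grab_frame("side")
def rep(f,P,z,n,o):
    Q=np.array([onz(f,u/4+o[0]-.4,v/4+o[1]-.4,z)[:2] for u,v in P]);c=Q.mean(0)
    e=np.roll(Q,-1,0)-Q
    print(n,c.round(4),"len",np.linalg.norm(e,axis=1).round(3),"ang",np.degrees(np.arctan2(e[:,1],e[:,0])).round(1))
rep(ft,[(40,48),(348,33),(387,435),(70,450)],.015,"board T",(325,100))
rep(fs,[(42,184),(455,36),(656,318),(207,505)],.015,"board S",(305,235))
goal(.5245,.0203,.16,94.6)
print(R.from_rotvec(get_state()["tool_rot"]).as_matrix().round(3))
E
```

```text
board T [ 0.524  -0.2599] len [0.177 0.236 0.174 0.236] ang [-92.8 176.6  87.2  -2.8]
board S [ 0.5238 -0.264 ] len [0.235 0.176 0.234 0.174] ang [ -2.9 -94.  176.7  86.1]
t 0.45 tcp [0.2153 0.5867 0.2225] gap 0.0868 F [ 0.6 -0.1 -0.2] j7 [-1.24  0.33 -0.06  1.46  0.02  1.35 -0.09]
shift cm [  6.25 -42.52  48.54] turn deg [-24.75   0.     0.  ] a 94.6
[[-0.     0.345  0.939]
 [-0.     0.939 -0.345]
 [-1.    -0.     0.   ]]
```

```bash
python3 -m jog '[[0,-2.6,3,-2,0,0,8.7],[0,-5.3,6,-4,0,0,8.7],[0,-7.9,9,-6,0,0,8.7],[0,-10.5,12,-8,0,0,8.7],[0,-13.2,15,-10,0,0,8.7]]'
python3 -c "
from h import *
goal(.5245,.0203,.2,94.6)"
```

```text
clock: 0.87
tcp_pos: [0.3113, 0.4094, 0.2226]
tool_rot: [0.138, 1.566, -0.137]
force: [0.8, -0.2, 1.3]
finger_gap: 0.0871
t 0.87 tcp [0.3113 0.4094 0.2226] gap 0.0871 F [ 0.8 -0.2  1.3] j7 [-1.02  0.09  0.01  1.75 -0.    1.3   0.39]
shift cm [  2.24 -34.59  27.78] turn deg [-14.65   0.    -0.02] a 94.6
```

```bash
python3 -m jog '[[0,-3,2.4,-2,0,0,8.7],[0,-6,4.8,-4,0,0,8.7],[0,-9,7.2,-6,0,0,8.7],[0,-12,9.6,-8,0,0,8.7],[0,-15,12,-10,0,0,8.7]]'
python3 -c "
from h import *
goal(.5245,.0203,.2,94.6)"
```

```text
clock: 1.28
tcp_pos: [0.4039, 0.239, 0.2229]
tool_rot: [0.0, 1.57, 0.002]
force: [1.3, 0.6, -1.2]
finger_gap: 0.0871
t 1.28 tcp [0.4039 0.239  0.2229] gap 0.0871 F [ 1.3  0.6 -1.2] j7 [-0.82 -0.02  0.18  1.86  0.    1.3   0.94]
shift cm [  2.27 -21.88  12.05] turn deg [-4.56  0.04 -0.06] a 94.6
```

```bash
python3 -m jog '[[0,-3.5,1.9,-1,0,0,8.7],[0,-7,3.8,-2,0,0,8.7],[0,-10.5,5.8,-3,0,0,8.7],[0,-14,7.7,-4,0,0,8.7],[0,-17.5,9.6,-4.6,0,0,8.7]]'
python3 -m jog '[[1,-2,1,0,0,0,8.7],[2,-4,2,0,0,0,8.7],[2.2,-4.4,2.4,0,0,0,8.7],[2.2,-4.4,2.4,0,0,0,8.7],[2.2,-4.4,2.4,0,0,0,8.7]]'
python3 - <<'E'
from h import *
goal(.5245,.0203,.16,94.6)
for n in ["side","wrist"]:
    f=grab_frame(n);cv2.imwrite(f"pics/c_{n}.png",f["img"])
E
```

```text
clock: 1.7
tcp_pos: [0.5007, 0.0622, 0.2232]
tool_rot: [-0.063, 1.568, 0.066]
force: [0.5, 0.5, -0.6]
finger_gap: 0.0873
clock: 2.12
tcp_pos: [0.528, 0.0211, 0.2012]
tool_rot: [-0.063, 1.569, 0.066]
force: [0.2, -0.1, 0.7]
finger_gap: 0.0867
t 2.12 tcp [0.528  0.0211 0.2012] gap 0.0867 F [ 0.2 -0.1  0.7] j7 [-0.54  0.13  0.45  1.77 -0.06  1.26  1.58]
shift cm [ 4.12 -0.06 -0.36] turn deg [ 0.12  0.07 -0.1 ] a 94.6
```

View pics/c_wrist.png

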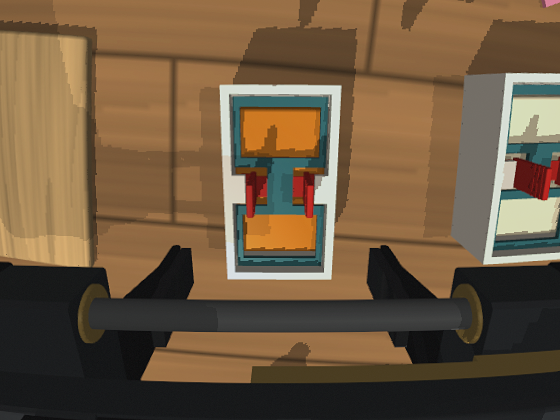

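View pics/c_side.png

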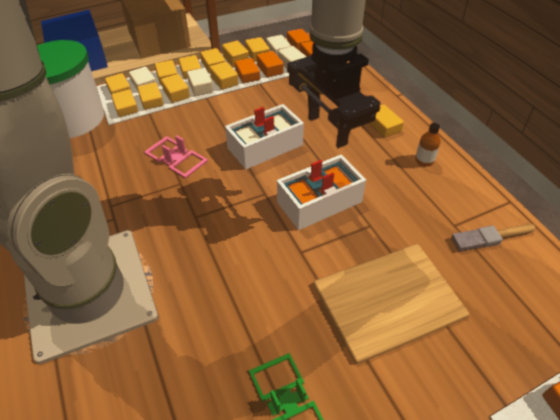

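The wrist view shows the amber mould at (280,180), red tab tops at (250,215) and (309,215), and rim corners (220,85), (341,86), (332,279), (228,279). I cross-check with these.

Run:
```python
from h import *
f=grab_frame("wrist")
P=[(220,85),(341,86),(332,279),(228,279)]
Q=np.array([onz(f,u,v,.07)[:2] for u,v in P]);e=np.roll(Q,-1,0)-Q
print(Q.mean(0).round(4),np.linalg.norm(e,axis=1).round(4),np.degrees(np.arctan2(e[:,1],e[:,0])).round(1))
h=cv2.cvtColor(f["img"],cv2.COLOR_BGR2HSV)
m=cv2.inRange(h,(0,170,60),(5,255,255))|cv2.inRange(h,(174,170,60),(180,255,255));m[:160]=0;m[230:]=0;m[:,:235]=0;m[:,330:]=0
N,_,st,ce=cv2.connectedComponentsWithStats(m)
for i in range(1,N):
    if st[i,4]>20: print(st[i],ce[i].round(0))
a=onz(f,246.5,215,.104);b=onz(f,313,215,.104);print(a.round(4),b.round(4),np.linalg.norm(a-b),((a+b)/2).round(4))
goal(.5245,.0203,.16,94.6)
# TCP projection, side
fs=grab_frame("side");T=np.array(fs["cam_to_world"]);p=T[:3,:3].T@(get_state()["tcp_pos"]-T[:3,3]);s=np.array([p[0],-p[1]])/-p[2];s*=1+fs["k1"]*(s@s);K=fs["K"];print(K[0][0]*s[0]+K[0][2],K[1][1]*s[1]+K[1][2])
cv2.imwrite("pics/d.png",cv2.resize(f["img"][150:230,230:330],None,fx=7,fy=7,interpolation=cv2.INTER_CUBIC))
```

```text
[0.5262 0.0217] [0.0934 0.167  0.0942 0.1677] [  94.4    4.8  -85.3 -175.5]
[246 172  20  46 611] [254. 191.]
[293 172  21  46 636] [304. 191.]
[ 0.5384 -0.0028  0.104 ] [0.5342 0.047  0.104 ] 0.04999384098243896 [0.5363 0.0221 0.104 ]
t 2.27 tcp [0.528  0.0218 0.2016] gap 0.087 F [ 0.4  0.3 -0. ] j7 [-0.54  0.13  0.45  1.77 -0.06  1.26  1.58]
shift cm [ 4.16 -0.13 -0.37] turn deg [ 0.23  0.13 -0.12] a 94.6
326.5167423352437 130.1518071532435
```

View pics/d.png

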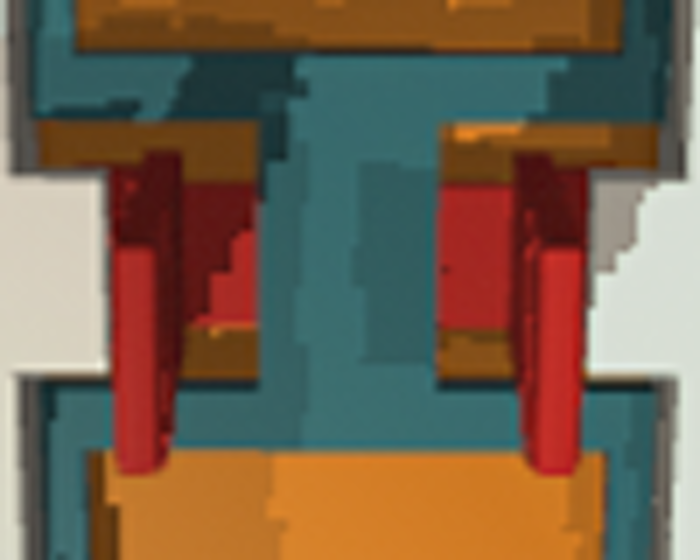

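Wrist centre is (0.526,0.022), angle 4.6°, size 94x167 mm, and the tabs are 50.0 mm apart at z=0.104, so all views agree. Descending.

```bash
python3 -m jog '[[2,0,-0.2,0,0,0,8.7],[4,0,-0.2,0,0,0,8.7],[6,0,-0.2,0,0,0,8.7],[8,0,-0.2,0,0,0,8.7],[9,0,-0.2,0,0,0,8.7]]'
python3 -c "
from h import *
goal(.5257,.0214,.080,94.6)"
```

```text
clock: 2.73
tcp_pos: [0.5251, 0.0225, 0.1098]
tool_rot: [-0.065, 1.57, 0.069]
force: [-0.5, -0.2, -0.2]
finger_gap: 0.087
t 2.73 tcp [0.5251 0.0225 0.1098] gap 0.087 F [-0.5 -0.2 -0.2] j7 [-0.53  0.22  0.45  1.88 -0.11  1.07  1.62]
shift cm [ 2.98 -0.12  0.05] turn deg [ 0.3   0.02 -0.12] a 94.6
```

```bash
python3 -m jog '[[1,-0.1,0,0,0,0,8.7],[2,-0.1,0,0,0,0,7.5],[2.9,-0.1,0,0,0,0,6.5],[2.95,-0.1,0,0,0,0,6],[2.95,-0.1,0,0,0,0,5.8]]'
python3 - <<'E'
from h import *
goal(.5257,.0214,.080,94.6)
for n in ["side","wrist"]:
    f=grab_frame(n);cv2.imwrite(f"pics/e_{n}.png",f["img"] if n=="wrist" else cv2.resize(f["img"][60:240,220:420],None,fx=3.5,fy=3.3))
E
```

```text
clock: 3.15
tcp_pos: [0.5251, 0.0216, 0.0802]
tool_rot: [-0.066, 1.57, 0.069]
force: [0.8, 0.1, 0.6]
finger_gap: 0.0679
t 3.15 tcp [0.5251 0.0216 0.0802] gap 0.0679 F [0.8 0.1 0.6] j7 [-0.51  0.26  0.44  1.91 -0.13  1.01  1.64]
shift cm [ 0.02 -0.02  0.05] turn deg [ 0.3  -0.01 -0.12] a 94.6
```

View pics/e_wrist.png

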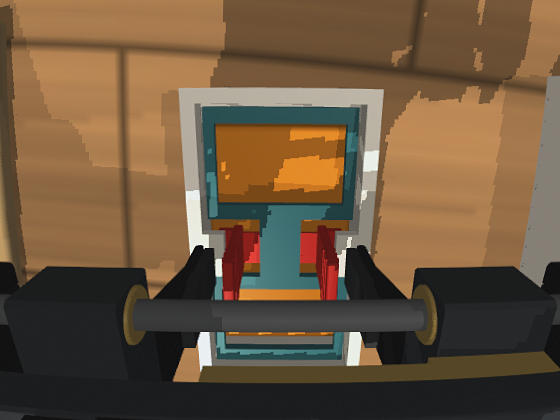

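View pics/e_side.png

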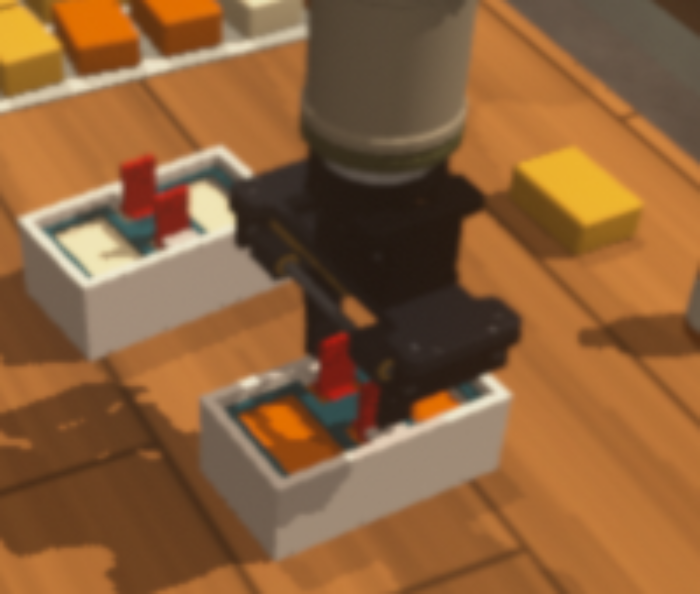

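Side view: fingers straddle the tabs ((335,370) and (370,410) in the crop) above the rim. The wrist view shows the same, tabs at (235,265) and (328,265), centred between fingers. Closing.

```bash
python3 -m jog '[[0,0,0,0,0,0,5],[0,0,0,0,0,0,4],[0,0,0,0,0,0,3],[0,0,0,0,0,0,2.5],[0,0,0,0,0,0,2.5]]'
python3 -m jog '[[0,0,0,0,0,0,2.5],[0,0,0,0,0,0,2.5],[0,0,0,0,0,0,2.5],[0,0,0,0,0,0,2.5],[0,0,0,0,0,0,2.5]]'
python3 - <<'E'
from h import *
goal(.5257,.0214,.080,94.6)
f=grab_frame("wrist");cv2.imwrite("pics/f_wrist.png",f["img"])
E
```

```text
clock: 3.67
tcp_pos: [0.5262, 0.0216, 0.0817]
tool_rot: [-0.065, 1.567, 0.069]
force: [-3.0, -0.3, 21.9]
finger_gap: 0.0326
clock: 4.08
tcp_pos: [0.5264, 0.0216, 0.0819]
tool_rot: [-0.065, 1.567, 0.069]
force: [-0.7, -0.7, 5.3]
finger_gap: 0.0323
t 4.08 tcp [0.5264 0.0216 0.0819] gap 0.0323 F [-0.7 -0.7  5.3] j7 [-0.52  0.25  0.44  1.91 -0.13  1.01  1.64]
shift cm [ 0.19 -0.02 -0.08] turn deg [ 0.29  0.17 -0.15] a 94.6
```

View pics/f_wrist.png

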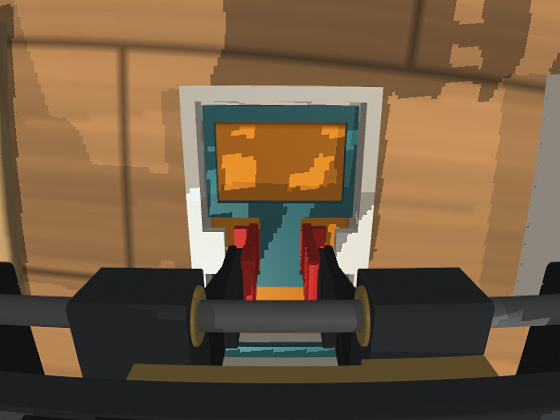

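The gap is 32 mm, so both tabs are fully in (tabs at (250,255) and (312,255), evenly). Lifting straight up.

```bash
python3 -m jog '[[-0.5,0,0,0,0,0,2.5],[-1.1,0,0,0,0,0,2.5],[-1.8,0,0,0,0,0,2.5],[-2.6,0,0,0,0,0,2.5],[-3.5,0,0,0,0,0,2.5]]'
python3 -m jog '[[-1,0,0,0,0,0,2.5],[-2,0,0,0,0,0,2.5],[-3,0,0,0,0,0,2.5],[-4,0,0,0,0,0,2.5],[-4,0,0,0,0,0,2.5]]'
python3 - <<'E'
from h import *
goal(.524,-.262,.16,87)
for n in ["side","wrist"]:
    f=grab_frame(n);cv2.imwrite(f"pics/g_{n}.png",f["img"])
E
```

```text
clock: 4.55
tcp_pos: [0.5262, 0.0214, 0.1177]
tool_rot: [-0.065, 1.567, 0.069]
force: [-1.1, -0.1, -2.2]
finger_gap: 0.0324
clock: 4.97
tcp_pos: [0.5272, 0.0215, 0.1601]
tool_rot: [-0.064, 1.564, 0.07]
force: [0.5, 0.0, -2.1]
finger_gap: 0.0322
t 4.97 tcp [0.5272 0.0215 0.1601] gap 0.0322 F [ 0.5  0.  -2.1] j7 [-0.54  0.16  0.45  1.83 -0.08  1.17  1.6 ]
shift cm [ -0.09 -28.22  -2.74] turn deg [ 7.89  0.33 -0.2 ] a 87
```

View pics/g_wrist.png

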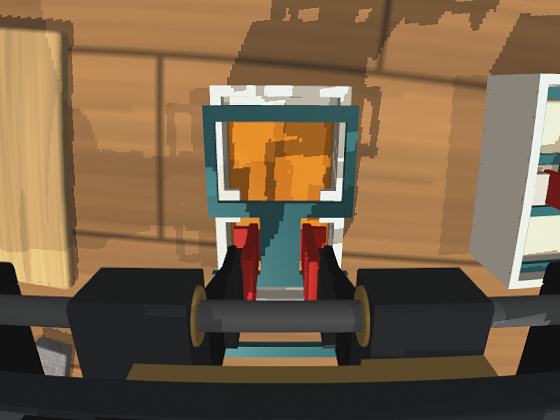

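View pics/g_side.png

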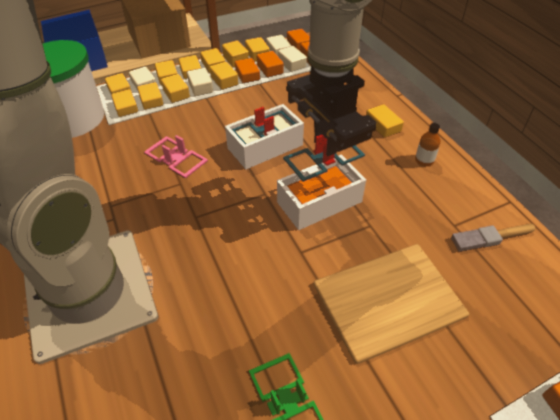

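The cover came off level; it is the teal frame at (325,160) in the side view, and the white cover is untouched. Carrying it to the board.

```bash
python3 -m jog '[[0,-1.5,-0.1,0.5,0,0,2.5],[0,-4,-0.3,1.2,0,0,2.5],[0,-7,-0.6,2,0,0,2.5],[0,-10,-0.9,3,0,0,2.5],[0,-13,-1.2,4,0,0,2.5]]'
python3 -c "
from h import *
goal(.524,-.262,.16,87)"
```

```text
clock: 5.48
tcp_pos: [0.5246, -0.1112, 0.157]
tool_rot: [-0.009, 1.569, 0.014]
force: [-0.4, -0.1, -2.0]
finger_gap: 0.032
t 5.48 tcp [ 0.5246 -0.1112  0.157 ] gap 0.032 F [-0.4 -0.1 -2. ] j7 [-0.37  0.19  0.56  1.81 -0.11  1.17  1.81]
shift cm [ -0.34 -15.08  -0.28] turn deg [ 3.83  0.12 -0.16] a 87
```

```bash
python3 -m jog '[[-0.1,-3,-0.1,1,0,0,2.5],[-0.2,-6.5,-0.2,2,0,0,2.5],[-0.2,-10,-0.2,3,0,0,2.5],[-0.3,-13,-0.3,3.8,0,0,2.5],[-0.3,-14.5,-0.3,3.8,0,0,2.5]]'
python3 -m jog '[[0,-0.3,0,0,0,0,2.5],[0,-0.3,0,0,0,0,2.5],[0,-0.3,0,0,0,0,2.5],[0,-0.3,0,0,0,0,2.5],[0,-0.3,0,0,0,0,2.5]]'
python3 - <<'E'
from h import *
goal(.524,-.262,.1,87)
for n in ["side","wrist"]:
    f=grab_frame(n);cv2.imwrite(f"pics/i_{n}.png",f["img"])
E
```

```text
clock: 5.9
tcp_pos: [0.5217, -0.2616, 0.1592]
tool_rot: [0.046, 1.569, -0.045]
force: [-0.4, 0.5, -2.2]
finger_gap: 0.0318
clock: 6.32
tcp_pos: [0.522, -0.2628, 0.1591]
tool_rot: [0.045, 1.569, -0.042]
force: [-0.1, 0.2, -0.4]
finger_gap: 0.0322
t 6.32 tcp [ 0.522  -0.2628  0.1591] gap 0.0322 F [-0.1  0.2 -0.4] j7 [-0.14  0.32  0.64  1.69 -0.21  1.2   2.07]
shift cm [5.91 0.08 0.19] turn deg [-0.17  0.05 -0.09] a 87
```

View pics/i_wrist.png

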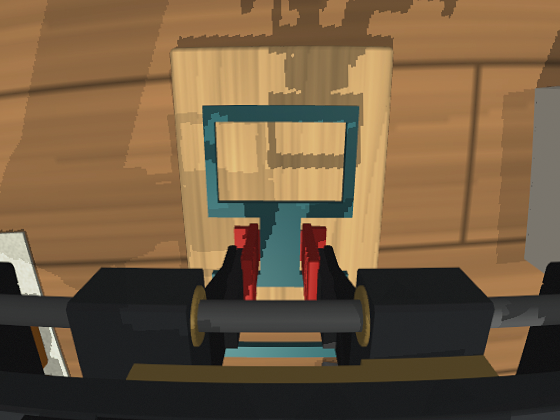

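View pics/i_side.png

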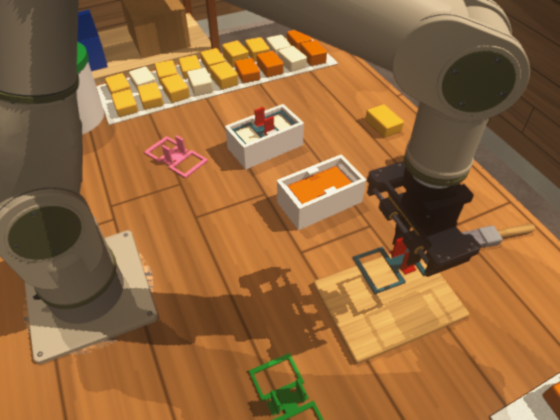

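The wrist view shows the cover over the board (frame (204–357,105–285)), same place in the hand, no slip. The mould now stands open. Lowering.

```bash
python3 -m jog '[[2,0.1,0.2,0,0,0,2.5],[4,0.1,0.2,0,0,0,2.5],[6,0.1,0.2,0,0,0,2.5],[8,0.1,0.2,0,0,0,2.5],[9.3,0.1,0.2,0,0,0,2.5]]'
python3 -m jog '[[0.4,0,0,0,0,0,2.5],[0.8,0,0,0,0,0,2.5],[1.1,0,0,0,0,0,2.5],[1.3,0,0,0,0,0,2.5],[1.4,0,0,0,0,0,2.5]]'
python3 -c "
from h import *
goal(.524,-.262,.041,87)"
```

```text
clock: 6.83
tcp_pos: [0.5236, -0.2613, 0.0644]
tool_rot: [0.045, 1.571, -0.042]
force: [-0.7, 0.1, -3.0]
finger_gap: 0.0324
clock: 7.25
tcp_pos: [0.5241, -0.2613, 0.051]
tool_rot: [0.044, 1.57, -0.042]
force: [0.1, 0.9, -1.5]
finger_gap: 0.0323
t 7.25 tcp [ 0.5241 -0.2613  0.051 ] gap 0.0323 F [ 0.1  0.9 -1.5] j7 [-0.1   0.45  0.6   1.78 -0.3   1.    2.13]
shift cm [ 1.   -0.07 -0.  ] turn deg [-0.14  0.04 -0.1 ] a 87
```

```bash
python3 -m jog '[[0.2,0,0,0,0,0,2.5],[0.4,0,0,0,0,0,2.5],[0.6,0,0,0,0,0,2.5],[0.7,0,0,0,0,0,2.5],[0.7,0,0,0,0,0,2.5]]'
python3 -m jog '[[0.05,0,0,0,0,0,2.5],[0.1,0,0,0,0,0,2.5],[0.15,0,0,0,0,0,2.5],[0.2,0,0,0,0,0,2.5],[0.2,0,0,0,0,0,2.5]]'
```

```text
clock: 7.67
tcp_pos: [0.5239, -0.2613, 0.0437]
tool_rot: [0.044, 1.57, -0.042]
force: [-0.4, -0.3, -1.1]
finger_gap: 0.0322
clock: 8.08
tcp_pos: [0.5239, -0.2612, 0.0416]
tool_rot: [0.044, 1.57, -0.042]
force: [0.3, -0.5, -1.7]
finger_gap: 0.0322
```

```bash
python3 -m jog '[[0.04,0,0,0,0,0,2.5],[0.08,0,0,0,0,0,2.5],[0.12,0,0,0,0,0,2.5],[0.15,0,0,0,0,0,2.5],[0.15,0,0,0,0,0,2.5]]'
python3 - <<'E'
from h import *
f=grab_frame("side");cv2.imwrite("pics/k.png",cv2.resize(f["img"][220:370,300:480],None,fx=4,fy=4,interpolation=cv2.INTER_CUBIC))
E
```

```text
clock: 8.5
tcp_pos: [0.524, -0.2613, 0.0409]
tool_rot: [0.045, 1.57, -0.041]
force: [-3.8, 2.6, 7.7]
finger_gap: 0.0325
```

View pics/k.png

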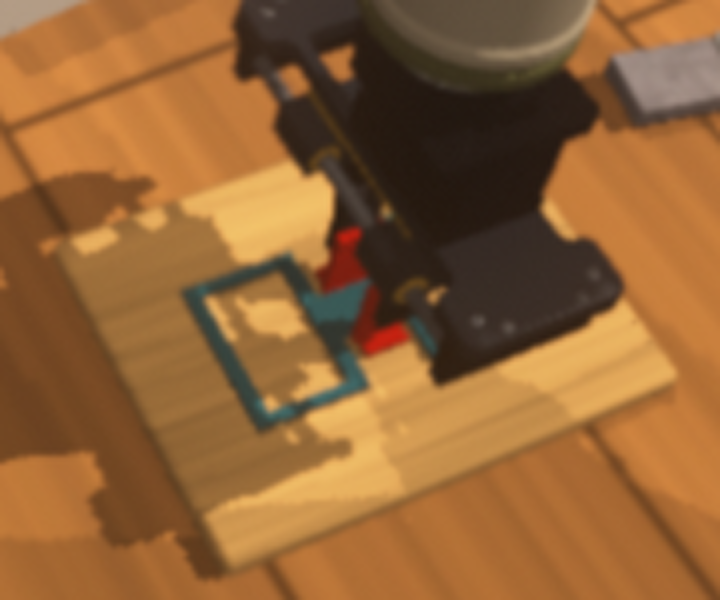

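Contact at the expected height (0.041 m, +8 N); the cover lies flat on the board (frame at (275,340) in the crop). Releasing gradually.

```bash
python3 -m jog '[[0,0,0,0,0,0,3.6],[0,0,0,0,0,0,4.1],[0,0,0,0,0,0,4.6],[0,0,0,0,0,0,5.1],[0,0,0,0,0,0,5.6]]'
python3 -m jog '[[0,0,0,0,0,0,6.2],[0,0,0,0,0,0,6.8],[0,0,0,0,0,0,7.4],[0,0,0,0,0,0,7.4],[0,0,0,0,0,0,7.4]]'
python3 - <<'E'
from h import *
goal(.524,-.262,.2,87)
f=grab_frame("wrist");cv2.imwrite("pics/l.png",f["img"])
E
```

```text
clock: 8.97
tcp_pos: [0.524, -0.2612, 0.0408]
tool_rot: [0.045, 1.57, -0.041]
force: [-0.1, 0.1, 0.1]
finger_gap: 0.0506
clock: 9.38
tcp_pos: [0.524, -0.2613, 0.0409]
tool_rot: [0.045, 1.57, -0.041]
force: [-0.2, -0.6, -0.7]
finger_gap: 0.0728
t 9.38 tcp [ 0.524  -0.2613  0.0409] gap 0.0728 F [-0.2 -0.6 -0.7] j7 [-0.09  0.47  0.59  1.79 -0.31  0.98  2.14]
shift cm [-1.591e+01 -3.000e-02  1.000e-02] turn deg [-0.15  0.03 -0.13] a 87
```

View pics/l.png

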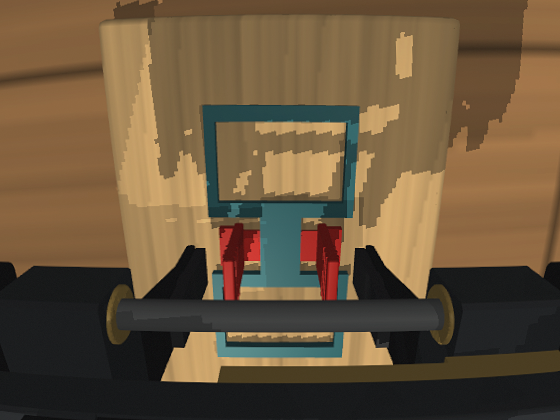

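The tabs have sprung back ((233,265) and (328,265)), fingers clear on both sides. Retreating upward.

```bash
python3 -m jog '[[-1,0,0,0,0,0,7.4],[-3,0,0,0,0,0,7.4],[-6,0,0,0,0,0,7.4],[-9,0,0,0,0,0,7.8],[-12,0,0,0,0,0,8.5]]'
python3 -m jog '[[-2,1.5,0,0,0,0,8.5],[-4,4,0,0,0,0,8.5],[-6,7,0,0,0,0,8.5],[-8,10,0,0,0,0,8.5],[-8,12,0,0,0,0,8.5]]'
python3 -m jog '[[0,2,0,0,0,0,8.5],[0,4,0,0,0,0,8.5],[0,6,0,0,0,0,8.5],[0,6,0,0,0,0,8.5],[0,6,0,0,0,0,8.5]]'
python3 - <<'E'
from h import *
ft=grab_frame("top");fs=grab_frame("side")
cv2.imwrite("pics/m_top.png",ft["img"]);cv2.imwrite("pics/m_side.png",fs["img"])
for f,n,box in((ft,"top",(325,100,430,222)),(fs,"side",(305,235,475,365))):
    h=cv2.cvtColor(f["img"],cv2.COLOR_BGR2HSV);m=cv2.inRange(h,(80,60,30),(110,255,255))
    x0,y0,x1,y1=box;k=np.zeros_like(m);k[y0:y1,x0:x1]=m[y0:y1,x0:x1]
    v,u=np.nonzero(k)
    r=cv2.minAreaRect(np.array([onz(f,a,b,.02)[:2]*1000 for a,b in zip(u,v)],np.float32))
    print(n,len(u),np.round(r[0],1),np.round(r[1],1),round(r[2],1))
s=get_state();print(s["clock"],s["tcp_pos"],s["force"])
E
```

```text
clock: 9.85
tcp_pos: [0.5236, -0.2618, 0.1629]
tool_rot: [0.045, 1.57, -0.042]
force: [1.5, -0.6, -0.4]
finger_gap: 0.0794
clock: 10.27
tcp_pos: [0.5318, -0.1399, 0.2479]
tool_rot: [0.045, 1.564, -0.04]
force: [1.4, -0.9, 0.2]
finger_gap: 0.0849
clock: 10.68
tcp_pos: [0.5351, -0.0791, 0.2487]
tool_rot: [0.043, 1.563, -0.039]
force: [0.0, -1.2, -0.6]
finger_gap: 0.0854
top 421 [ 520.8 -270.5] [ 54.4 147.3] 85.0
side 220 [ 520.7 -263.2] [ 69.9 144.6] 86.6
10.7833 [ 0.53490739 -0.081015    0.24854369] [-0.33415473 -0.45051006 -0.04613005]
```

View pics/m_top.png

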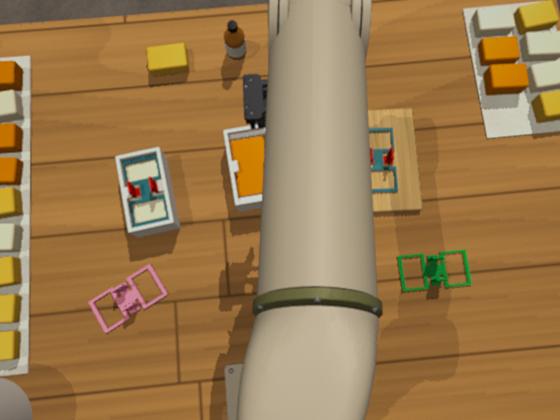

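View pics/m_side.png

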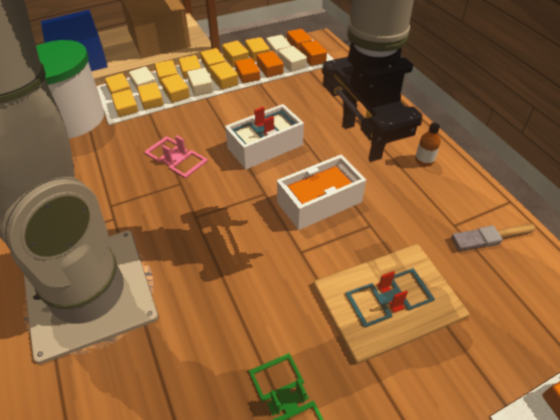

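The side view shows the whole cover upright and flat at (392,297) on the board's middle. Its centre is (0.521,-0.263) against the board's (0.524,-0.262). The white cover is in place, and nothing touches the robot.

```bash
python3 -c "
from plant import *
print(sign_off())"
```

```text
the job is handed in; nothing more can be done
None
```

I pinched in both red tabs on the amber mould's cover, lifted it straight off, and lowered it onto the middle of the board. Contact came at the expected height with about 8 N. I then let go, backed away and handed the job in at about 10.8 s.

- **Placement:** in the side view the cover lies flat and right way up. Its measured centre is about 3 mm from the board's.
- **Surroundings:** the tabs sprang back, the cream-white mould's cover is untouched, and the robot touches nothing (force about 0).
- **Check that disagreed:** the final top-view measurement put the cover's y centre at -0.2705 m. The arm hid part of the cover there (only 54 mm of its 77 mm width showed), so I relied on the unobstructed side view.
- **Force while pinching:** the wrist briefly read about 22 N upward as the fingers closed on the tabs, then settled to 5 N, well under the 120 N limit.

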